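# Close, latch and start the bench incubation box

## Robot

A 6-joint arm with a two-finger parallel gripper is mounted at the origin on the work surface. World frame = base frame: x ahead of the robot, y to its left, z up, the work surface at z = 0. Lengths are in m, angles in rad, forces in N, time in s.
With the tool pointing down it reaches from about 0.35 to 0.775 m from the base axis. Payload 7.3 kg.
Tool frame: the origin (TCP) lies midway between the tips of the shut fingers; the grasp point (between the pads) lies 19 mm behind it (tcp_to_grasp is the distance from the TCP to the grasp point, in m); z points along the fingers, y is the line along which they close (so a half turn about z gives the same grasp; the last joint's range is limited). The gripper opens to 92 mm and grips with 3 to 60 N. Pads are 19 mm wide; open, the fingers measure 130 mm over their backs; the gripper's body (75 mm by 190 mm) begins 47 mm behind the grasp point.
Start: joints at [-1.402, 0.342, 1.524, -0, 1.275, -0.146], TCP at [0.163, -0.499, 0.227] pointing down, gripper open.
Joint ranges: [-2.53, 2.53], [-0.77, 2.02], [0.04, 2.7], [-1, 4.14], [0.28, 2.66], [-3.11, 3.11]. Speed limits (rad/s): [2.57, 2.57, 3.14, 3.14, 3.14, 3.14].

## Interface

Orientations are given as [roll, pitch, yaw] about the fixed x, y, z axes, in that order (R = Rz(yaw) Ry(pitch) Rx(roll)).
In Python, from cell import observe, read_camera, calibration, hand_in, tcp_to_grasp gives the robot as it stands.
- The arm moves only by the tool send_rows, never from a script. Its argument "targets" is a list of rows, each a list of 5 numbers: the opening, from 0 (shut) to 1 (fully open), then the shift along the world's x, y, z in m, then the turn about the world's z in rad. A call has 1 to 5 rows; each row shifts and turns the commanded pose from where the row before left it; what a row does not reach is not made up. A row lasts 1/10 s, in which the tool goes at most 50 mm and 8.59 degrees, less where a joint would pass 70% of its speed; a pose out of reach is approached as far as the arm can. A call is refused whole if a number of a shift passes 0.05 or a number of a turn 0.15, either way. A call with a gripper value outside its range is refused whole. The fingers move at their own pace and stop on an object; "grip_force" is the grip in N (left out, the last holds). Time passes only in rows, so rows that do not move let the fingers close. It gives the time, the measured TCP pose, the force, the opening and the grip force at its end, in the units of the state.
- observe(): the state, without advancing time (a new reading comes with each control period).
- read_camera(name): name is "scene" or "side" or "wrist"; returns (picture, depth): 420x560x3 uint8, red, green, blue; 420x560 float32, m along the optical axis (not along the pixel's ray), 0 where there is no reading.
- calibration(name): a dict with "intrinsics" (3x3 intrinsics, pixels), "k1" (the pictures are not rectified: a ray, as slopes to the right and down, at radius r is drawn at 1 + k1 r^2 times it, then the intrinsics apply), "world_to_cam" (4x4, takes a point from world to camera coordinates); the wrist camera has in their place "hand_eye" (4x4, takes a point from camera to tool coordinates, whose origin is the TCP and whose axes are the flange's). Camera axes: x right, y up, looking along -z (the intrinsics and any distortion apply to the point x, -y, -z); pixel columns grow to the right and rows downward; lengths in m; the calibration is good to about 2 mm. A picture is of the moment at which its call begins: read the wrist's pose just before it. calibration takes no time and is no camera call.
- hand_in(): hands the job in; it is judged then, once.
The state is a dict: "time": time; "qpos": joint angles; "qvel": joint speeds; "joint_efforts": joint torques, N m; "tool_pos": TCP position; "tool_rot": TCP orientation; "contact_force": force on the tool from outside, world axes, zero at the start; "torque": the same for the moment, N m; "opening": finger opening in m; "grip_force": force on a finger pad.
Only numpy, scipy, OpenCV 4.12 (cv2) and the standard library are available. Lean on these libraries where they do the work, as an engineer would, in place of code of your own. Each camera call takes 0.05 s, during which the arm holds its last target. There are 200 camera calls.

## Task

Close the lid of the incubation box gently, without slamming it, then swing the turnbutton on its front bracket all the way round so that it points straight over the closed lid and secures it. Then turn the selector on the control unit so that its white pointer line stands at the mark with three dots. Leave the culture dish and the tweezers lying in front of the box, and the white bottle, where they are.

Things in the scene. Friction and masses are not known exactly. Their poses are not given: they have to be found in the camera images.
- incubator: incubation box, fixed: white open case 170 (x) x 210 (y) x 90 mm high, two culture dishes inside, grey-framed windowed lid hinged on its far (+x) top rim, and in the middle of its near side a white bracket, 60 mm wide, 90 mm high, reaching 134 mm from the origin, that carries the turnbutton. Origin: centre of the underside; x points from bracket to hinge, y left, z up
- lid_hinge (a point): middle of the lid's hinge line, which is level along the box's y axis: 85 mm in +x of the box's origin, 90 mm up, at the lid's underside. Axes as the box's. Fixed
- lid_edge (a point): middle of the lid's free edge, on its outer (upper) face; moves with the lid. The lid is a plate 12 mm thick, 172 mm from hinge line to free edge, 206 mm wide; shut, its outer face is 102 mm above the bench. Its frame is 36 mm wide at the free edge, 32 at the sides, 26 at the hinge; the clear window is 2 mm lower
- lid (a joint): lid angle in rad: 0 shut, growing as its free edge rises, to 1.5 at most. Starts half open (0.7 to 1.2). Stiff hinge (0.35 N m friction): it stays where it is left, and 1 to 5 N at the free edge pushes it shut. Closing faster than 3 rad/s is slamming
- turnbutton_grip (a point): point on the turnbutton's upright pivot, 111 mm in -x of the box's origin, 124 mm above the bench, in the thumb fin. Flat steel bar 16 mm wide, 104 to 110 mm above the bench, reaching 54 mm from the pivot at its long end, 12 at the other; on it, along the bar and centred on the pivot, a thumb fin 36 mm long, 10 thick, top at 131 mm. x axis: along the long end
- turnbutton (a joint): turnbutton angle in rad, counter-clockwise from above, from the box's +x: 0 = long end straight over the lid, at its stop (secured); 1.57 = along the lid's edge to the left (+y), clear of the lid. Starts 1.25 to 1.5; range 0 to 1.8. Light friction (0.04 N m), stays where it is left
- control_unit: control unit, fixed left or right of the incubation box: white box 150 x 150 x 55 mm high, black top panel, selector in the middle and on its far side four white marks 56 mm from the axis: left to right seen from the robot one, two, three and four dots, the middle of each group at selector angles +1.35, +0.45, -0.45, -1.35 rad. Origin: centre of the underside; x away from the robot
- selector_grip (a point): point on the selector's upright axis, in its fin, 76 mm above the bench. Round grey skirt 52 mm across, 56 to 64 mm above the bench; on it a straight fin 44 mm long, 11 thick, top at 85 mm, with a white line on the half that points to the setting. x axis: along the pointer
- selector (a joint): selector angle in rad, counter-clockwise from above: 0 = pointer along the control unit's +x; three-dot mark at -0.45. Range -1.7 to 1.7; starts 0.3 to 1.05. Light friction (0.04 N m), stays where it is left, no clicks
- vortex_mixer: bystander, fixed: grey mixer 140 x 120 mm, 85 mm high with a black rubber cup on top, on the side of the incubation box where the control unit is not; origin at the centre of its underside
- petri_dish: bystander: clear closed culture dish, 90 mm across, 13 mm high, lying near the robot in front of the incubation box; origin at the centre of its underside
- tweezers: bystander: blue plastic tweezers, about 130 mm long, 9 mm high, lying near the robot in front of the incubation box; origin under the middle
- reagent_bottle: bystander: white plastic bottle, 74 mm across, 165 mm high, standing behind and to the right of the incubation box; origin at the centre of its underside
Not all that is in view belongs to the job. What is shaped like the control_unit but turquoise is not meant.

How it is judged:
By the outcome, as a careful person would: the job done as asked, in the order asked, and still so for the second after the job is handed in, with the robot touching nothing.
It also fails if it takes over 72 s, if anything falls off the work surface, if the arm or the gripper's body presses on something with over 40 N, if the wrist force passes 120 N, or if a joint passes its speed limit or range.

## Working session

There is one attempt and no reset: what is moved stays moved. The work goes in short steps, Python scripts to look and compute and a tool call to move; the robot and the scene stay as the last step left them, time stands still between calls to the robot, and variables do not carry over. Pictures are saved under pics/ and viewed, at most 10 in all, crops included, and the job is handed in when it is done.

Besides the shell and the picture viewer there is one more tool, called after "Emit:" by a JSON object that holds its "op" and its "data". send_rows: Moves the arm, as the interface text tells. Its arguments: {"type":"object","properties":{"targets":{"type":"array","items":{"type":"array","items":{"type":"number"}}},"grip_force":{"type":"number"}},"required":["targets"]}

```bash
mkdir -p pics; ls; cat > h.py <<'E'
import numpy as np, cv2
from cell import observe, read_camera, calibration, hand_in, tcp_to_grasp
from scipy.spatial.transform import Rotation as R
def cam(name, st=None):
    c=calibration(name); K=np.array(c["intrinsics"]); k1=c["k1"]
    if name=="wrist":
        T=np.eye(4); T[:3,:3]=R.from_euler('xyz',st["tool_rot"]).as_matrix(); T[:3,3]=st["tool_pos"]
        M=T@np.array(c["hand_eye"])
    else: M=np.linalg.inv(np.array(c["world_to_cam"]))
    return K,k1,M
def rays(C,uv):
    K,k1,M=C; uv=np.atleast_2d(np.array(uv,float))
    p=cv2.undistortPoints(uv[:,None],K,np.array([k1,0,0,0.]))[:,0]
    d=np.c_[p[:,0],-p[:,1],-np.ones(len(p))]
    return M[:3,3], d@M[:3,:3].T
def onplane(C,uv,z):
    o,d=rays(C,uv); return o+d*((z-o[2])/d[:,2])[:,None]
def cloud(C,depth):
    v,u=np.mgrid[0:420,0:560]; o,d=rays(C,np.c_[u.ravel(),v.ravel()])
    return (o+d*depth.ravel()[:,None]).reshape(420,560,3)
E
python3 - <<'E'
from h import *
s=observe(); print(s)
for n in ("scene","side"):
    p,d=read_camera(n); cv2.imwrite(f"pics/{n}0.png",p[:,:,::-1]); np.savez(f"{n}0.npz",p=p,d=d); C=cam(n); print(n,C[2].round(3).tolist(),C[0].round(1).tolist(),C[1])
print(calibration("wrist"), tcp_to_grasp)
E
```

```text
pics
{'time': 0.0, 'qpos': array([-1.40198580e+00,  3.42695932e-01,  1.52501965e+00,  2.09689178e-05,
        1.27542663e+00, -1.45957835e-01]), 'qvel': array([-1.19233922e-03,  1.59495763e-03, -1.36451939e-03,  4.91832744e-04,
        6.84770550e-05, -4.71812988e-04]), 'joint_efforts': array([-1.21436555e-03, -4.31245637e+01, -2.44223785e+01,  7.15371617e-02,
        5.58959472e-02, -1.60667018e-04]), 'tool_pos': array([ 0.16251559, -0.49877477,  0.22605797]), 'tool_rot': array([-3.14006250e+00, -2.45204990e-04,  3.14762054e-01]), 'contact_force': array([ 0.78794614,  0.62489285, -0.13842658]), 'torque': array([-0.0503363 ,  0.04060243, -0.01702663]), 'grip_force': 0.0, 'opening': 0.09180162381102497}
scene [[0.216, -0.693, 0.688, 1.11], [0.976, 0.144, -0.162, -0.143], [0.013, 0.707, 0.708, 0.786], [0.0, 0.0, 0.0, 1.0]] [[388.6, 0.0, 283.7], [0.0, 388.6, 211.0], [0.0, 0.0, 1.0]] -0.06236304057896459
side [[-0.896, 0.291, -0.337, 0.084], [-0.445, -0.58, 0.682, 0.692], [0.003, 0.761, 0.649, 0.732], [0.0, 0.0, 0.0, 1.0]] [[389.3, 0.0, 283.0], [0.0, 389.3, 210.5], [0.0, 0.0, 1.0]] 0.002847015658974332
{'intrinsics': array([[296.56656187,   0.        , 283.25071523],
       [  0.        , 296.56656187, 208.18459059],
       [  0.        ,   0.        ,   1.        ]]), 'k1': 0.01761873576633143, 'hand_eye': array([[-9.13735874e-05,  9.67829856e-01,  2.51605568e-01,
         6.74378198e-02],
       [ 9.99999660e-01, -1.17627065e-04,  8.15627980e-04,
        -1.81616215e-03],
       [ 8.18984734e-04,  2.51605557e-01, -9.67829516e-01,
        -1.59101886e-01],
       [ 0.00000000e+00,  0.00000000e+00,  0.00000000e+00,
         1.00000000e+00]])} 0.0188
```

View pics/scene0.png

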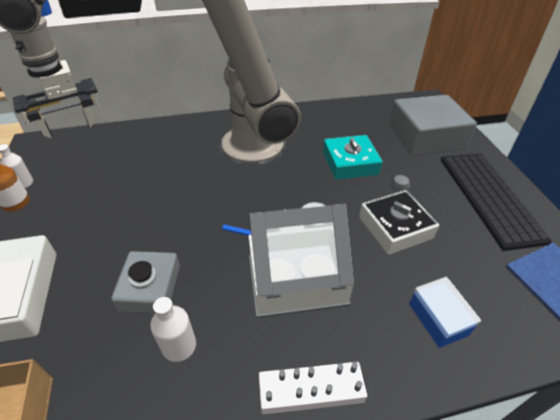

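View pics/side0.png

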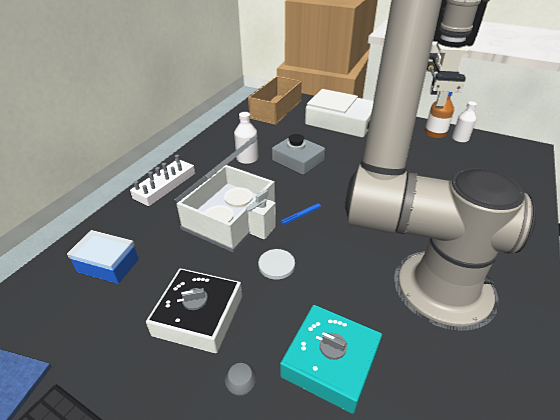

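```bash
python3 - <<'E'
from h import *
for n in ("scene","side"):
    f=np.load(f"{n}0.npz"); p,d=f["p"],f["d"]; C=cam(n); X=cloud(C,d)
    ok=d>0
    def rect(m,lab):
        P=X[m]; r=cv2.minAreaRect(P[:,:2].astype(np.float32)*1000); print(n,lab,m.sum(),P.mean(0).round(4),np.round(r[0],1),np.round(r[1],1),round(r[2],1), np.median(P[:,2]).round(4))
    hsv=cv2.cvtColor(p,cv2.COLOR_RGB2HSV)
    # box rim
    roi=np.zeros((420,560),bool)
    if n=="scene": roi[190:320,235:365]=1
    else: roi[155:255,165:280]=1
    m=ok&roi&(X[...,2]>.083)&(X[...,2]<.097)&(hsv[...,2]>150); rect(m,"rim90")
    m=ok&roi&(X[...,2]>.115)
    rect(m,"above .115"); 
    P=X[m]; c=P.mean(0); print(c, np.linalg.svd(P-c,full_matrices=False)[2][2])
    # control unit top
    roi=np.zeros((420,560),bool)
    if n=="scene": roi[185:255,355:445]=1
    else: roi[260:355,140:250]=1
    m=ok&roi&(X[...,2]>.05)&(X[...,2]<.06); 
    m=cv2.morphologyEx(m.astype(np.uint8),cv2.MORPH_OPEN,np.ones((3,3)))>0; rect(m,"cu top")
    m=ok&roi&(X[...,2]>.075); rect(m,"fin")
    rgb=p.astype(int)
    x0,y0,x1,y1=(235,190,365,320) if n=="scene" else (165,155,300,255)
    a=cv2.resize(p[y0:y1,x0:x1],None,fx=4,fy=4,interpolation=cv2.INTER_CUBIC)
    x0,y0,x1,y1=(355,185,445,255) if n=="scene" else (140,260,250,355)
    b=cv2.resize(p[y0:y1,x0:x1],None,fx=3,fy=3,interpolation=cv2.INTER_CUBIC)
    H=max(a.shape[0],b.shape[0]); I=np.zeros((H,a.shape[1]+b.shape[1],3),np.uint8); I[:a.shape[0],:a.shape[1]]=a; I[:b.shape[0],a.shape[1]:]=b
    s=min(1,800/I.shape[1],600/I.shape[0]); print("crop scale",s)
    cv2.imwrite(f"pics/{n}crop.png",cv2.resize(I,None,fx=s,fy=s)[:,:,::-1])
E
```

```text
scene rim90 107 [ 0.5736 -0.0871  0.0903] [579. -88.] [  4.9 167.6] 85.4 0.0904
scene above .115 6943 [0.6083 0.0123 0.1666] [566.   17.5] [207.2 199.7] 85.8 0.1664
[0.60833039 0.01225856 0.16655829] [-0.70758085  0.04342717 -0.70529669]
scene cu top 1948 [0.4808 0.3209 0.0552] [472.4 324.7] [149.6 151.6] 11.0 0.0552
scene fin 79 [0.4747 0.3229 0.0818] [473.6 324. ] [42.7 15. ] 40.4 0.0828
crop scale 1
side rim90 835 [0.5599 0.0322 0.0888] [563.1  17.3] [213.8 219.5] 86.5 0.0891
side above .115 438 [0.5617 0.0778 0.1787] [567.1  31.9] [182.1 194.5] 85.6 0.1954
[0.56171765 0.07780068 0.17873781] [ 0.57387128 -0.81596191  0.06984206]
side cu top 3757 [0.4669 0.332  0.0553] [471.9 324.5] [149.9 151.8] 10.5 0.0554
side fin 153 [0.4714 0.3267 0.0827] [472.6 325.3] [44.7 12.5] 41.5 0.084
crop scale 0.9195402298850575
```

View pics/sidecrop.png

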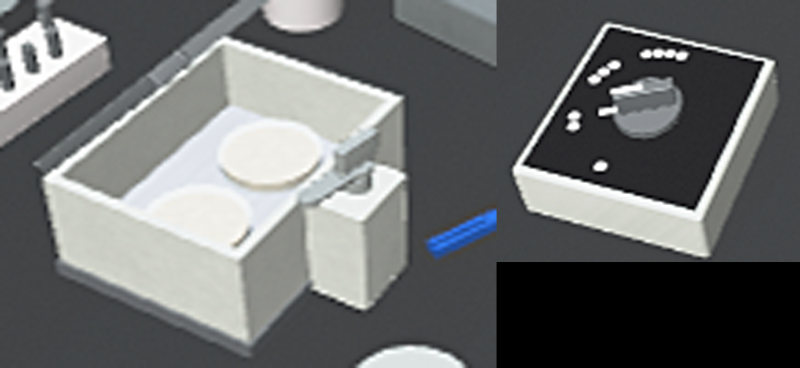

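Emit:
{"op": "send_rows", "data": {"targets": [[0,0.02,0.03,0.05,-0.125],[0,0.03,0.04,0.02,-0.125],[0,0.03,0.04,0,-0.125],[0,0.03,0.04,0,0],[0,0.03,0.04,0,0]]}}

```text
time: 0.6
tool_pos: [0.2973, -0.316, 0.2858]
tool_rot: [-3.142, -0.0, -0.061]
contact_force: [-0.4, -1.1, -0.2]
opening: 0.0564
grip_force: 0.0
```

Emit:
{"op": "send_rows", "data": {"targets": [[0,0.03,0.04,0,0],[0,0.03,0.04,0,0],[0,0.03,0.04,0,0],[0,0.03,0.04,0,0],[0,0.03,0.04,0,0]]}}

```text
time: 1.1
tool_pos: [0.4474, -0.1158, 0.2857]
tool_rot: [3.141, 0.0, -0.06]
contact_force: [0.8, -1.0, -0.3]
opening: 0.0164
grip_force: 0.0
```

```bash
python3 - <<'E'
from h import *
o=np.array([.5876,.0158]); a=np.deg2rad(-3.6); u=np.array([np.cos(a),np.sin(a)]); v=np.array([-u[1],u[0]])
s=observe(); print(s["tool_pos"],s["tool_rot"],s["opening"],s["contact_force"])
p,d=read_camera("wrist"); cv2.imwrite("pics/w1.png",p[:,:,::-1]); X=cloud(cam("wrist",s),d); np.savez("w1.npz",X=X,p=p)
f=np.load("side0.npz"); Xs=cloud(cam("side"),f["d"])
for n,Y in(("wrist",X),("side",Xs)):
    B=np.stack([(Y[...,:2]-o)@u,(Y[...,:2]-o)@v,Y[...,2]],-1)
    for lo,hi in((.100,.114),(.118,.135)):
        m=(abs(B[...,0]+.11)<.03)&(abs(B[...,1]-.015)<.055)&(B[...,2]>lo)&(B[...,2]<hi)
        if m.sum()>5:
            r=cv2.minAreaRect(B[m][:,:2].astype(np.float32)*1000); print(n,lo,m.sum(),np.round(r[0],1),np.round(r[1],1),round(r[2],1),np.median(B[m][:,2]).round(4))
E
```

```text
[ 0.44735592 -0.11578906  0.28574707] [ 3.14140412e+00  2.23353353e-04 -6.02610659e-02] 0.016364085897950076 [ 0.793107   -1.02301067 -0.28499599]
wrist 0.1 577 [-107.2   17.3] [70.7 23.8] 70.9 0.111
wrist 0.118 424 [-113.1    0.2] [35.1 10.4] 77.7 0.1318
side 0.1 128 [-107.8   19.2] [69.4 20.4] 70.9 0.1094
side 0.118 77 [-112.1    0.8] [36.2 10.6] 78.2 0.128
```

View pics/w1.png

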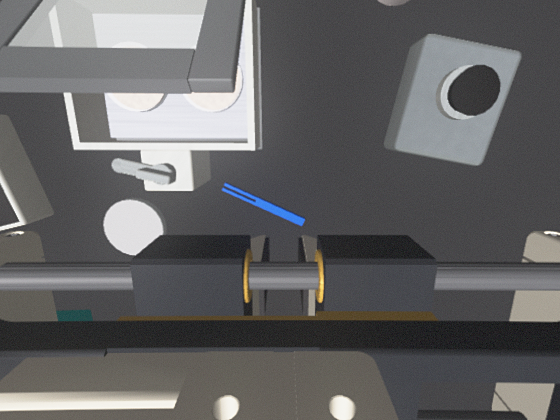

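Emit:
{"op": "send_rows", "data": {"targets": [[0,0.04,0.045,0,0],[0,0.04,0.045,0,0],[0,0.046,0.043,0,0],[0,0,0,-0.03,0],[0,0,0,-0.03,0]]}}

```text
time: 1.65
tool_pos: [0.5506, -0.0075, 0.2248]
tool_rot: [3.141, -0.001, -0.057]
contact_force: [-0.5, -0.2, 0.1]
opening: 0.0005
grip_force: 0.0
```

Emit:
{"op": "send_rows", "data": {"targets": [[0,0,0,-0.01,0],[0,-0.01,0,-0.012,0],[0,-0.01,0,-0.012,0],[0,-0.0065,0,-0.01,0],[0,-0.0065,0,-0.01,0]]}}

```text
time: 2.15
tool_pos: [0.5168, -0.0092, 0.1724]
tool_rot: [-3.142, -0.002, -0.061]
contact_force: [0.8, 0.8, 0.7]
opening: 0.0003
grip_force: 0.5
```

Emit:
{"op": "send_rows", "data": {"targets": [[0,-0.01,0.01,0.035,0],[0,0,0.008,0.035,0],[0,0.02,0.005,0.01,0],[0,0.03,0,0,0],[0,0.02,0,0,0]]}}

```text
time: 2.65
tool_pos: [0.5783, 0.0138, 0.2535]
tool_rot: [3.141, -0.003, -0.061]
contact_force: [0.5, 0.5, 0.7]
opening: 0.0003
grip_force: 0.0
```

```bash
python3 - <<'E'
from h import *
s=observe(); print(s["tool_pos"],s["tool_rot"],s["contact_force"])
p,d=read_camera("scene"); X=cloud(cam("scene"),d); a=np.deg2rad(-3.6); o=np.array([.5865,.0165]); u=np.array([np.cos(a),np.sin(a)]); v=np.array([-u[1],u[0]])
B=np.stack([(X[...,:2]-o)@u,(X[...,:2]-o)@v,X[...,2]],-1)
m=(d>0)&(abs(abs(B[...,1])-.087)<.01)&(B[...,2]>.11)&(B[...,0]<.085)&(B[...,0]>-.1)&(B[...,2]<.26)
q=B[m]; print(m.sum(), np.polyfit(q[:,0],q[:,2],1), "angle",-np.arctan(np.polyfit(q[:,0],q[:,2],1)[0]), q[:,0].min(), q[:,2].max())
E
```

```text
[0.57834932 0.01381574 0.25350212] [ 3.14137374 -0.0032647  -0.06061344] [0.49868114 0.48456082 0.66975037]
1210 [-0.44880023  0.14100989] angle 0.42185575100150874 -0.06933400133326875 0.17279019396008044
```

Emit:
{"op": "send_rows", "data": {"targets": [[0,-0.02,0.002,-0.02,0],[0,-0.017,0.002,-0.02,0],[0,0,0,-0.02,0],[0,0,0,-0.015,0],[0,0,0,0,0]]}}

```text
time: 3.2
tool_pos: [0.5382, 0.0179, 0.1755]
tool_rot: [-3.142, 0.004, -0.061]
contact_force: [-0.8, 0.7, 0.3]
opening: 0.0008
grip_force: 0.0
```

Emit:
{"op": "send_rows", "data": {"targets": [[0,-0.003,0,-0.012,0],[0,-0.003,0,-0.012,0],[0,-0.003,0,-0.012,0],[0,-0.003,0,-0.012,0],[0,0,0,0,0]]}}

```text
time: 3.7
tool_pos: [0.527, 0.0179, 0.1288]
tool_rot: [3.142, 0.001, -0.061]
contact_force: [0.6, 0.4, 0.3]
opening: 0.0004
grip_force: 0.0
```

Emit:
{"op": "send_rows", "data": {"targets": [[0,-0.002,0,-0.008,0],[0,-0.001,0,-0.008,0],[0,-0.001,0,-0.006,0],[0,0,0,-0.004,0],[0,0,0,-0.002,0]]}}

```text
time: 4.2
tool_pos: [0.5235, 0.0181, 0.1019]
tool_rot: [3.141, 0.0, -0.06]
contact_force: [-9.1, 2.0, 27.4]
opening: 0.0002
grip_force: 13.2
```

Emit:
{"op": "send_rows", "data": {"targets": [[0.5,0,0,0.03,0],[0.5,-0.012,0.001,0.04,0.136],[0.5,-0.012,0.001,0.03,0.136],[0.5,-0.012,0.001,0,0.136],[0.5,-0.012,0.001,0,0.136]]}}

```text
time: 4.7
tool_pos: [0.4756, 0.0222, 0.2018]
tool_rot: [3.14, -0.002, 0.49]
contact_force: [-0.2, 0.4, -1.4]
opening: 0.0359
grip_force: 0.0
```

Emit:
{"op": "send_rows", "data": {"targets": [[0.5,0,0,0,0.136],[0.5,0,0,0,0.136],[0.5,0,0,0,0.136],[0.5,0,0,0,0.136],[0.5,0,0,0,0.136]]}}

```text
time: 5.2
tool_pos: [0.4755, 0.0222, 0.2007]
tool_rot: [-3.141, 0.0, 1.169]
contact_force: [0.3, -0.2, 0.5]
opening: 0.046
grip_force: 0.0
```

```bash
cat > chk.py <<'E'
from h import *
s=observe(); print(s["time"],s["tool_pos"],s["tool_rot"],s["contact_force"])
a=np.deg2rad(-3.6); o=np.array([.5865,.0165]); u=np.array([np.cos(a),np.sin(a)]); v=np.array([-u[1],u[0]])
for n in("scene","side","wrist"):
    s=observe(); p,d=read_camera(n); X=cloud(cam(n,s),d)
    cv2.imwrite(f"pics/{n}_{s['time']:.2f}.png",p[:,:,::-1])
    B=np.stack([(X[...,:2]-o)@u,(X[...,:2]-o)@v,X[...,2]],-1)
    m=(d>0)&(abs(abs(B[...,1])-.085)<.012)&(B[...,2]>.095)&(B[...,2]<.15)&(B[...,0]<.08)&(B[...,0]>-.085)
    if m.sum()>20: c=np.polyfit(B[m][:,0],B[m][:,2],1); print(n,"lid angle",-c[0],"edge z",np.polyval(c,-.087),m.sum())
    m=(d>0)&(abs(B[...,0]+.11)<.025)&(abs(B[...,1])<.025)&(B[...,2]>.118)&(B[...,2]<.135)
    if m.sum()>20: r=cv2.minAreaRect(B[m][:,:2].astype(np.float32)*1000); print(n,"fin",m.sum(),np.round(r[0],1),np.round(r[1],1),round(r[2],1))
E
python3 chk.py; ls pics
```

```text
5.2 [0.47551941 0.02217312 0.20068826] [-3.14131587e+00  1.43878354e-04  1.16947639e+00] [ 0.32918628 -0.22413315  0.46362119]
scene lid angle 0.0025869826592478697 edge z 0.10246641341076435 1238
scene fin 99 [-111.2   -1.7] [34.3 11. ] 77.5
side lid angle 0.00031820168615645435 edge z 0.10153388124739217 719
side fin 77 [-109.7    0.5] [36.4 12.7] 77.5
wrist lid angle 1.940037508963549e-05 edge z 0.10305582331002637 8217
wrist fin 567 [-1.112e+02 -1.000e-01] [35.8 10. ] 77.5
scene0.png
scene_5.20.png
scenecrop.png
side0.png
side_5.25.png
sidecrop.png
w1.png
wrist_5.30.png
```

Emit:
{"op": "send_rows", "data": {"targets": [[0.5,0,0.001,-0.03,0.12],[0.5,0,0,-0.03,0],[0.5,0,0,-0.02,0],[0.5,0,0,-0.007,0],[0.5,0,0,0,0]]}}

```text
time: 5.85
tool_pos: [0.4753, 0.0232, 0.1133]
tool_rot: [-3.14, 0.0, 1.282]
contact_force: [0.0, 0.3, -1.3]
opening: 0.0457
grip_force: 0.0
```

Emit:
{"op": "send_rows", "data": {"targets": [[0,0,0,0,0],[0,0,0,0,0],[0,0,0,0,0],[0,0,0,0,0],[0,0,0,0,0]], "grip_force": 12}}

```text
time: 6.35
tool_pos: [0.4759, 0.0231, 0.1142]
tool_rot: [3.14, -0.0, 1.284]
contact_force: [8.7, -3.3, -0.2]
opening: 0.011
grip_force: 5.6
```

Emit:
{"op": "send_rows", "data": {"targets": [[0,0,0,0,-0.13],[0,0,0,0,-0.13],[0,0,0,0,-0.13],[0,0,0,0,-0.13],[0,0,0,0,-0.13]]}}

```text
time: 6.85
tool_pos: [0.4771, 0.0224, 0.1143]
tool_rot: [3.138, -0.002, 0.629]
contact_force: [4.6, -3.8, -2.7]
opening: 0.0101
grip_force: 12.0
```

Emit:
{"op": "send_rows", "data": {"targets": [[0,0,0,0,-0.13],[0,0,0,0,-0.13],[0,0,0,0,-0.13],[0,0,0,0,-0.13],[0,0,0,0,-0.13]]}}

```text
time: 7.35
tool_pos: [0.4774, 0.0215, 0.1143]
tool_rot: [3.139, -0.004, -0.021]
contact_force: [5.2, -7.7, -3.5]
opening: 0.01
grip_force: 12.0
```

Emit:
{"op": "send_rows", "data": {"targets": [[0,0,0,0,-0.03],[0,0,0,0,-0.03],[0,0,0,0,-0.02],[0,0,0,0,0]]}}

```text
time: 7.75
tool_pos: [0.4774, 0.0215, 0.1143]
tool_rot: [3.139, -0.004, -0.096]
contact_force: [4.1, -7.5, -2.4]
opening: 0.0103
grip_force: 12.2
```

```bash
python3 -c "
from h import *
s=observe(); print(s['tool_rot'],s['torque'],s['contact_force'])"
```

```text
[ 3.13890475 -0.00413409 -0.09603129] [-1.18883274 -0.71601989  0.23848796] [ 4.0839494  -7.45467763 -2.38806357]
```

Emit:
{"op": "send_rows", "data": {"targets": [[0.5,0,0,0,0],[0.5,0,0,0,0],[0.5,0,0,0,0],[0.5,0,0,0.03,0],[0.5,0,0,0.04,0]]}}

```text
time: 8.25
tool_pos: [0.474, 0.0235, 0.1831]
tool_rot: [-3.141, 0.005, -0.096]
contact_force: [0.7, -0.7, 1.2]
opening: 0.044
grip_force: 0.0
```

Emit:
{"op": "send_rows", "data": {"targets": [[0.5,0,0.03,0.02,0],[0.5,0,0.04,0,0.13],[0.5,0,0.04,0,0.13],[0.5,0,0.04,0,0.13],[0.5,0,0,0,0]]}}

```text
time: 8.75
tool_pos: [0.4749, 0.1772, 0.2038]
tool_rot: [-3.14, -0.0, 0.302]
contact_force: [0.5, -1.4, -0.1]
opening: 0.0459
grip_force: 0.0
```

```bash
python3 chk.py; ls pics; python3 - <<'E'
from h import *
c=np.array([.4722,.3246]);a=np.deg2rad(10.8)
for n in("scene","side","wrist"):
    s=observe(); p,d=read_camera(n); X=cloud(cam(n,s),d)
    m=(d>0)&(np.hypot(*np.moveaxis(X[...,:2]-c,-1,0))<.03)&(X[...,2]>.074)&(X[...,2]<.09)
    if m.sum()>10: r=cv2.minAreaRect(X[m][:,:2].astype(np.float32)*1000); print(n,m.sum(),np.round(r[0],1),np.round(r[1],1),r[2])
    # dots: bright points on top panel
    hsv=cv2.cvtColor(p,cv2.COLOR_RGB2HSV); rr=np.hypot(*np.moveaxis(X[...,:2]-c,-1,0))
    m=(d>0)&(rr>.045)&(rr<.066)&(abs(X[...,2]-.055)<.005)&(hsv[...,2]>150)
    if m.sum():
        ang=np.arctan2(X[m][:,1]-c[1],X[m][:,0]-c[0]); h,e=np.histogram(ang,bins=np.arange(-3.2,3.2,.1)); print(n,[(round(float(x),2),int(k)) for x,k in zip(e,h) if k])
E
```

```text
8.75 [0.47486301 0.17720951 0.20383116] [-3.14014981e+00 -3.50767899e-04  3.01621920e-01] [ 0.45341691 -1.37199994 -0.05639694]
scene lid angle 0.0019991167817522484 edge z 0.1024350607684347 1233
scene fin 65 [-110.4   -1.5] [ 9.2 35.1] 89.2
side lid angle -0.0005488752137193753 edge z 0.10139444802609392 382
side fin 82 [-110.2   -0.7] [13.5 34.2] 84.6
wrist lid angle 0.0002931524265120213 edge z 0.10305421938911874 6497
scene0.png
scene_5.20.png
scene_8.75.png
scenecrop.png
side0.png
side_5.25.png
side_8.80.png
sidecrop.png
w1.png
wrist_5.30.png
wrist_8.85.png
scene 82 [474.  324.1] [41.2 13.5] 32.67962646484375
scene [(-1.6, 1), (-1.5, 5), (-1.4, 5), (-1.3, 6), (-1.2, 7), (-1.1, 4), (-1.0, 6), (-0.9, 3), (-0.6, 2), (-0.5, 6), (-0.4, 5), (-0.3, 5), (-0.2, 6), (-0.1, 3), (0.4, 1), (0.5, 6), (0.6, 4), (0.7, 4), (0.8, 1), (1.4, 2), (1.5, 2), (1.6, 3)]
side 158 [472.6 325.3] [44.9 12.7] 39.54768753051758
side [(-1.5, 8), (-1.4, 4), (-1.3, 9), (-1.2, 5), (-1.1, 6), (-1.0, 7), (-0.9, 5), (-0.6, 1), (-0.5, 9), (-0.4, 7), (-0.3, 8), (-0.2, 9), (-0.1, 5), (0.4, 2), (0.5, 8), (0.6, 8), (0.7, 7), (1.4, 4), (1.5, 11)]
wrist 837 [472.1 325.2] [45.2 11.7] 37.704586029052734
wrist [(-1.6, 2), (-1.5, 39), (-1.4, 21), (-1.3, 46), (-1.2, 26), (-1.1, 35), (-1.0, 34), (-0.9, 28), (-0.5, 43), (-0.4, 24), (-0.3, 47), (-0.2, 26), (-0.1, 46), (0.0, 1), (0.5, 47), (0.6, 26), (0.7, 51), (0.8, 5), (1.4, 6), (1.5, 48), (1.6, 7)]
```

Emit:
{"op": "send_rows", "data": {"targets": [[0.5,0,0.05,0,0.12],[0.5,0,0.05,0,0.12],[0.5,-0.003,0.048,0,0.125],[0.5,0,0,-0.03,0],[0.5,0,0,0,0]]}}

```text
time: 9.55
tool_pos: [0.4707, 0.3203, 0.1704]
tool_rot: [-3.141, 0.007, 0.659]
contact_force: [-0.2, -1.2, 0.2]
opening: 0.0462
grip_force: 0.0
```

```bash
python3 - <<'E'
from h import *
c=np.array([.4722,.3246])
s=observe(); p,d=read_camera("wrist"); X=cloud(cam("wrist",s),d); print(s["tool_pos"],s["tool_rot"])
m=(d>0)&(np.hypot(*np.moveaxis(X[...,:2]-c,-1,0))<.03)&(X[...,2]>.078)&(X[...,2]<.09)
if m.sum()>10: r=cv2.minAreaRect(X[m][:,:2].astype(np.float32)*1000); print(m.sum(),np.round(r[0],1),np.round(r[1],1),r[2])
cv2.imwrite("pics/w3.png",p[:,:,::-1])
E
```

```text
[0.47069028 0.32028904 0.17041671] [-3.1405245   0.0072257   0.65895984]
652 [471.9 325.9] [44.1 11. ] 39.73521423339844
```

View pics/w3.png

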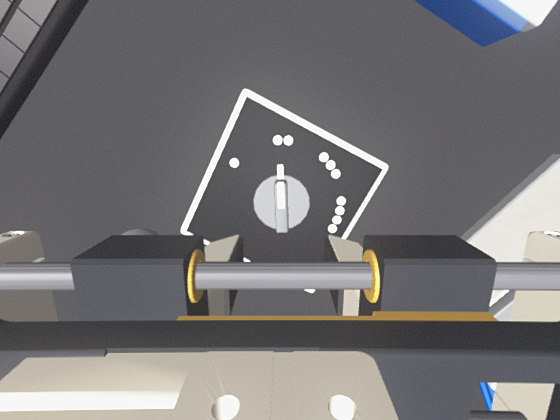

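Emit:
{"op": "send_rows", "data": {"targets": [[0.5,0.0015,0.0045,-0.03,0.015],[0.5,0,0,-0.03,0],[0.5,0,0,-0.03,0],[0.5,0,0,-0.0135,0],[0.5,0,0,0,0]]}}

```text
time: 10.1
tool_pos: [0.4741, 0.3242, 0.0697]
tool_rot: [-3.141, 0.003, 0.672]
contact_force: [-0.1, -0.4, -0.5]
opening: 0.0459
grip_force: 0.0
```

Emit:
{"op": "send_rows", "data": {"targets": [[0,0,0,0,0],[0,0,0,0,0],[0,0,0,0,0],[0,0,0,0,0],[0,0,0,0,0]], "grip_force": 12}}

```text
time: 10.6
tool_pos: [0.4743, 0.3258, 0.0709]
tool_rot: [3.141, -0.001, 0.674]
contact_force: [2.0, -4.1, 3.7]
opening: 0.0109
grip_force: 12.1
```

Emit:
{"op": "send_rows", "data": {"targets": [[0,-0.001,0,0,-0.13],[0,-0.001,0,0,-0.13],[0,0,0,0,-0.13],[0,0,0,0,-0.13],[0,0,0,0,-0.13]]}}

```text
time: 11.1
tool_pos: [0.4748, 0.324, 0.0709]
tool_rot: [3.139, -0.005, 0.019]
contact_force: [8.5, -9.7, -0.2]
opening: 0.0112
grip_force: 12.0
```

Emit:
{"op": "send_rows", "data": {"targets": [[0,0,0,0,-0.13],[0,0,0,0,-0.13],[0,0,0,0,-0.026],[0,0,0,0,0],[0,0,0,0,0]]}}

```text
time: 11.6
tool_pos: [0.4747, 0.3232, 0.0709]
tool_rot: [3.139, -0.005, -0.262]
contact_force: [8.1, -11.4, 1.8]
opening: 0.0106
grip_force: 12.0
```

Release, rise and re-measure everything.

Emit:
{"op": "send_rows", "data": {"targets": [[0.5,0,0,0,0],[0.5,0,0,0,0],[0.5,0,0,0,0],[0.5,0,0,0.04,0],[0.5,0,0,0.05,0]]}}

```text
time: 12.1
tool_pos: [0.4703, 0.3252, 0.1591]
tool_rot: [3.138, 0.005, -0.262]
contact_force: [0.7, 0.3, 0.5]
opening: 0.0442
grip_force: 0.0
```

Emit:
{"op": "send_rows", "data": {"targets": [[0.5,-0.02,0,0.04,0],[0.5,-0.04,0,0.02,0],[0.5,-0.02,0,0.02,0],[0.5,0,0,0,0],[0.5,0,0,0,0]]}}

```text
time: 12.6
tool_pos: [0.3921, 0.326, 0.2406]
tool_rot: [-3.141, -0.001, -0.261]
contact_force: [0.3, 0.5, 0.4]
opening: 0.046
grip_force: 0.0
```

```bash
cat > c2.py <<'E'
from h import *
c=np.array([.4722,.325])
s=observe(); p,d=read_camera("wrist"); C=cam("wrist",s); X=cloud(C,d); print(s["tool_pos"],s["tool_rot"])
rr=np.hypot(*np.moveaxis(X[...,:2]-c,-1,0))
m=(d>0)&(rr<.03)&(X[...,2]>.078)&(X[...,2]<.09)
r=cv2.minAreaRect(X[m][:,:2].astype(np.float32)*1000); print("fin",m.sum(),np.round(r[0],1),np.round(r[1],1),r[2])
q=X[m][:,:2]; w=np.linalg.svd(q-q.mean(0),full_matrices=False)[2][0]; print("fin pca",np.arctan2(w[1],w[0]))
m=(d>0)&(rr>.049)&(rr<.064)&(abs(X[...,2]-.055)<.006)&(p.min(-1)>150)
ang=np.arctan2(X[m][:,1]-c[1],X[m][:,0]-c[0]); k=(ang>-.65)&(ang<.15); print("3dots",(ang[k].min()+ang[k].max())/2, ang[k].mean())
cv2.imwrite("pics/w%.2f.png"%s["time"],p[:,:,::-1])
E
python3 c2.py; python3 chk.py; ls -t pics|head -5
```

```text
[0.39214695 0.32604218 0.24059943] [-3.14070534e+00 -1.00871315e-03 -2.61117564e-01]
fin 515 [471.8 325.4] [11.1 45.6] 75.01648712158203
fin pca 2.8826166517166225
3dots -0.25069912385115833 -0.2514177989240586
12.65 [0.39231319 0.32571474 0.23973992] [ 3.14113422e+00  1.89752452e-04 -2.61797231e-01] [ 0.38296374 -0.18147494 -0.59682595]
scene lid angle 0.002475723098614911 edge z 0.10252533911686373 1230
scene fin 63 [-110.8   -1.5] [ 9.4 36.5] 89.9
side lid angle -0.00010025399506521072 edge z 0.10173427347781144 206
wrist lid angle 0.02827338374095998 edge z 0.10299714713767522 260
wrist_12.75.png
side_12.70.png
scene_12.65.png
w12.60.png
w3.png
```

View pics/w12.60.png

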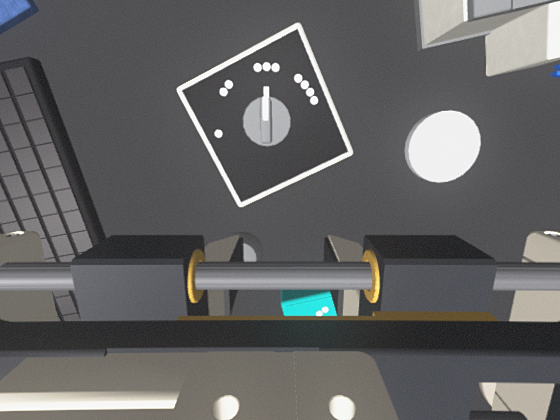

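View pics/scene_12.65.png

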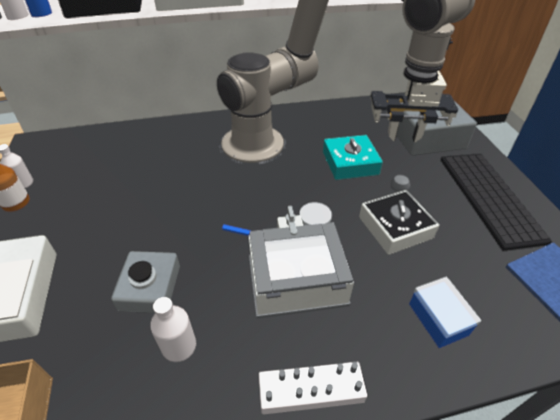

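The wrist picture shows the selector's white pointer at (266,95), aimed at the middle of the three dots at (267,67). The scene picture shows the lid shut, with the turnbutton at (291,215) pointing over it. The dish, tweezers and bottle have not moved.

```bash
python3 -c "
from cell import *
print(hand_in())"
```

```text
the job is handed in; nothing more can be done
None
```

The job is handed in at about 13 s: the lid is shut, the turnbutton points straight over it, the selector stands at the three-dot mark, and the dish, tweezers and bottle are where they were.

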